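Clear and open the slurry trap with its lever

ROBOT

A 6-joint arm with a two-finger parallel gripper is mounted at the origin on the work surface. World frame = base frame: x ahead of the robot, y to its left, z up, the work surface at z = 0. Lengths are in m, angles in rad, forces in N, time in s.
With the tool pointing down it reaches from about 0.325 to 0.875 m from the base axis. Payload 4.4 kg.
Tool frame: the origin (TCP) lies between the finger pads; the fingertips stand 17 mm ahead of it and the grasp point (between the pads) lies 2 mm behind it; z points along the fingers, y is the direction in which the jaws open and shut (so a half turn about z gives the same grasp; the last joint's range is limited). The gripper opens to 85 mm and grips with 20 to 120 N. Pads are 22 mm wide; open, the fingers measure 114 mm over their backs; the gripper's body (76 mm by 85 mm) begins 54 mm behind the grasp point. The pads swing forward as they close: fully open they stand 13 mm farther back than shut.
Start: joints at [-1.45, 0.207, 1.542, -0, 1.393, -0.15], TCP at [0.154, -0.554, 0.248] pointing down, gripper open.
Joint ranges: [-2.73, 2.73], [-0.86, 2.22], [0.23, 2.46], [-1.11, 4.25], [0.08, 2.63], [-2.82, 2.82]. Speed limits (rad/s): [2.79, 2.79, 3.14, 3.14, 3.14, 3.14].

INTERFACE

Orientations are given as a 3x3 rotation matrix whose columns are the frame's x, y, z axes.
In Python, from workcell import bot gives the robot as it stands. The module is installed in compiled form; this text tells all that it offers.
- The arm moves only by the tool move_arm, never from a script. Its argument "series" is a list of rows, each a list of 5 numbers: the shift along the world's x, y, z in mm, then the turn about the world's z in rad, then the opening, from 0 (shut) to 1 (fully open). In form: [[x, y, z, yaw, gripper], ...]. A call has exactly 8 rows; each row is the pose to reach, as a shift and turn from the pose commanded when the call began; what a row does not reach only later rows make up. A row lasts 1/10 s, in which the tool goes at most 50 mm and 8.59 degrees, less where a joint would pass 70% of its speed; a pose out of reach is approached as far as the arm can. A call with a gripper value outside its range is refused whole. The fingers move at their own pace and stop on an object; "newtons" is the grip in N (left out, the last holds). Time passes only in rows, so rows that repeat a pose let the fingers close, or fill a call up. It gives the time, the measured TCP pose, the force and the opening at its end, in the units of the state.
- bot.read_state(): the state, without advancing time (a new reading comes with each control period).
- bot.grab_frame(name): name is "side" or "top" or "wrist"; returns the picture (420x560x3 uint8, red, green, blue); there is no depth.
- bot.get_calibration(name): a dict with "camera_matrix" (3x3 intrinsics, pixels), "view" (4x4, takes a point from world to camera coordinates); the wrist camera has in their place "mount" (4x4, takes a point from camera to tool coordinates, whose origin is the TCP and whose axes are the flange's). Camera axes: x right, y up, looking along -z (the intrinsics and any distortion apply to the point x, -y, -z); pixel columns grow to the right and rows downward; lengths in m; the calibration is good to about 2 mm. The wrist camera is an equidistant fisheye: a pixel r from the principal point sees the ray r / f radians off the axis. A picture is of the moment at which its call begins: read the wrist's pose just before it. get_calibration takes no time and is no camera call.
- bot.job_done(): hands the job in, once; it reports no verdict.
The state is a dict: "time": time; "qpos": joint angles; "joint_velocities": joint speeds; "tau": joint torques, N m; "ee_pos": TCP position; "tool_rot": TCP orientation; "wrist_force": force on the tool from outside, world axes, zero at the start; "wrist_torque": the same for the moment, N m; "grip_width": finger opening in m.
Only numpy, scipy, OpenCV 4.12 (cv2) and the standard library are available. Lean on these libraries where they do the work, as an engineer would, in place of code of your own. Each camera call takes 0.05 s, during which the arm holds its last target.

TASK

The stone core standing on the steel lid of the slurry trap has to go first: push it across, without lifting or tipping it, until it stands wholly on the white drain deck beyond the lid. Then press the pad at the long end of the lever right down onto the rubber rest, so that the lever raises the heavy lid, and finish while still holding it down. Only use the lever to raise the lid, do not lift the lever out of its cradle, and leave everything else where it is.

Things in the scene. Friction and masses are not known exactly. Their poses are not given: they have to be found in the camera images.
- trap: the fixed slurry trap; its frame: origin at bench height, x away from the robot, y left, z up, turned -9 to 20 degrees from the world. Here and below mm in this frame. Grey tank x -75 to 75, y 0 to 180, under a heavy steel lid; white drain deck on its far side; right of it, on a foot plate, a two-cheek cradle (to z 104) carrying the lever.
- deck (a point): middle of the white drain deck's top, trap (150, 75, 97). The flat top reaches x 74 to 226, y -22 to 172, with a rim 10 high on the far, left and right sides, none on the lid's side. It is level with the lid's top (1 lower) across a gap of 4.
- rest (a point): middle of the top of the black rubber rest, trap (0, -238, 38), 50 x 30, which stops the lever's long arm from below.
- lid (a joint): hinge of the steel lid (about 3.5 kg), 0 = shut, grows as it rises, rad. Lid x -70 to 70, y -30 to 165, 18 thick, top at z 98 when shut. Hinged along its left edge; its right edge overhangs the tank by 30 and lies over the lever's short end. Reads about 0.21 with the lever right down on the rest; falls shut when the lever is let go.
- lever: loose steel lever, 30 x 10 in section; origin on its cross pin, lying in the open cradle at trap (0, -92, 85). Runs along trap y: short arm 80 to the left, round nose (radius 14) under the lid's edge; long arm 190 to the right to the middle of a pad. At rest it slopes up to the right by 0.24 rad and stays so of itself; pressed down onto the rest it has turned about 0.5 rad.
- pad (a point): middle of the top face of the ribbed square pad (56 x 56 x 10) that ends the lever's long arm; at rest about 135 above the bench, sinks nearly straight down by about 92, to 42 above the bench, when the arm meets the rubber rest; 5 to 11 N on it lift the lid.
- core: the stone drill core that stands on the lid: upright cylinder 60 across, 45 tall, 0.34 kg; origin at the centre of its underside.
- core_center (a point): centre of that core, half-way up (22 above its underside).
- handpiece: rotary carving handpiece, 155 long, 28 high, lying on two rubber feet on the near side of the lever. Leave alone.
- brush: plain white toothbrush, 165 long, lying on the near side of the lever's pad. Leave alone.
- slab: grey stone slab 110 x 90 x 45 lying on the bench on the far side of the lever. Leave alone.
- small_core: thinner stone drill core, 40 across, 60 tall, standing on the bench on the far side of the lever. Leave alone.
- bur_cup: white ceramic cup 68 across, 70 tall, with thin burs in it (to 110 high). Leave alone.
- wax_jar: amber glass jar with steel cap, 64 across, 75 tall, left of the trap. Leave alone.
- sanding_block: cork sanding block 100 x 55 x 33, left of the trap. Leave alone.
Things that resemble listed ones, but are neither listed nor needed, are in the scene too. What is shaped like the core but green or yellow is not meant.

How it is judged:
By the outcome, as a careful person would: the job done as asked, in the order asked, and still so for the second after the job is handed in, while the arm keeps its last pose, push and grip.
It also fails if it takes over 51 s, if anything falls off the work surface, if the arm or the gripper's body presses on something with over 40 N, if the wrist force passes 120 N, or if a joint passes its speed limit or range.

## Working session

There is one attempt and no reset: what is moved stays moved. The work goes in short steps, Python scripts to look and compute and a tool call to move; the robot and the scene stay as the last step left them, time stands still between calls to the robot, and variables do not carry over. Pictures are saved under pics/ and viewed, and the job is handed in when it is done.

Besides the shell and the picture viewer there is one more tool, called after "Call:" as a command line: name --pt "numbers of a row" for each row, then --argument value for the rest. move_arm: Moves the arm, as the interface text tells. Its arguments: {"type":"object","properties":{"series":{"type":"array"},"newtons":{"type":"number"}},"required":["series"]}

```bash
mkdir -p pics
python3 - <<'E'
from workcell import bot
import cv2
s=bot.read_state(); print(s)
for n in ['side','top','wrist']:
    f=bot.grab_frame(n); cv2.imwrite(f'pics/{n}0.png',f[:,:,::-1])
    print(n,bot.get_calibration(n))
E
```

```text
{'time': 0.0, 'qpos': array([-1.44950487e+00,  2.07440777e-01,  1.54294487e+00, -2.34251495e-05,
        1.39350882e+00, -1.50490646e-01]), 'joint_velocities': array([ 4.07982966e-04,  1.59819708e-04, -1.04126851e-04, -1.52660366e-03,
        5.76088927e-05, -7.81062145e-04]), 'tau': array([ 1.35742281e-03, -3.83033431e+01, -2.91595834e+01, -1.98119678e-04,
        1.05495192e-02, -4.62194507e-06]), 'ee_pos': array([ 0.15425777, -0.55317796,  0.24711823]), 'tool_rot': array([[ 9.63292955e-01,  2.68452214e-01, -3.01394345e-04],
       [ 2.68452190e-01, -9.63290306e-01,  2.28210864e-03],
       [ 3.22306866e-04, -2.27924915e-03, -9.99997351e-01]]), 'wrist_force': array([-0.3239553 ,  0.45471467,  0.15792293]), 'wrist_torque': array([-0.00072981, -0.04413883, -0.01906655]), 'grip_width': 0.08544931401849128}
side {'camera_matrix': array([[452.97621581,   0.        , 279.12136756],
       [  0.        , 452.97621581, 211.82019122],
       [  0.        ,   0.        ,   1.        ]]), 'view': array([[-9.05601249e-01, -4.24130116e-01,  1.54230184e-04,
         5.05359228e-01],
       [ 3.1
[... 505 characters left out ...]
65498, -0.01371232,  0.14281106, -0.56230389],
       [-0.1430117 , -0.01497278,  0.98960773, -1.00351473],
       [ 0.        ,  0.        ,  0.        ,  1.        ]])}
wrist {'camera_matrix': array([[325.1922621 ,   0.        , 279.71666616],
       [  0.        , 325.1922621 , 210.10657613],
       [  0.        ,   0.        ,   1.        ]]), 'mount': array([[-8.44477726e-04,  9.48368791e-01,  3.17168602e-01,
         8.19128271e-02],
       [ 9.99999202e-01,  5.02771095e-04,  1.15920880e-03,
         3.16870039e-04],
       [ 9.39894245e-04,  3.17169328e-01, -9.48368459e-01,
        -1.26051405e-01],
       [ 0.00000000e+00,  0.00000000e+00,  0.00000000e+00,
         1.00000000e+00]])}
```

View pics/top0.png

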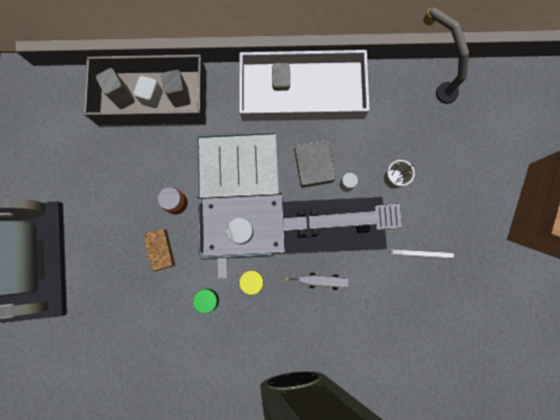

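View pics/side0.png

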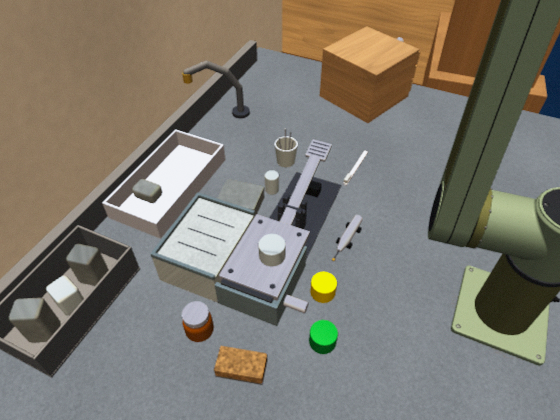

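View pics/wrist0.png

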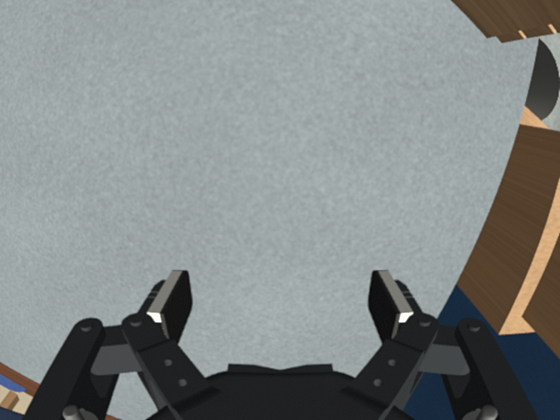

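The top view shows the grey-white core on the lid at about (240,231), the lid at about (202–284, 196–258), the drain deck at about (198–278, 134–197) and the ribbed pad at (389,217). The green (205,301) and yellow (251,283) look-alikes stand on the bench. I'll enlarge this area to confirm and measure.

```bash
cat > h.py <<'E'
import numpy as np, cv2
from workcell import bot
def cam(n):
    c=bot.get_calibration(n); return c['camera_matrix'],c['view']
def ray(n,uv):
    K,V=cam(n); R=V[:3,:3]; t=V[:3,3]
    d=np.linalg.inv(K)@np.array([uv[0],uv[1],1.]); d=np.array([d[0],-d[1],-d[2]])
    return -R.T@t, R.T@d
def onz(n,uv,z):
    o,d=ray(n,uv); return o+d*(z-o[2])/d[2]
def proj(n,p):
    K,V=cam(n); q=V[:3,:3]@np.asarray(p)+V[:3,3]; q=np.array([q[0],-q[1],-q[2]]); q=K@q; return q[:2]/q[2]
E
python3 - <<'E'
import cv2
a=cv2.imread('pics/top0.png')[125:265,190:410]; cv2.imwrite('pics/topc.png',cv2.resize(a,None,fx=3.6,fy=3.6,interpolation=cv2.INTER_CUBIC))
a=cv2.imread('pics/side0.png')[130:330,150:350]; cv2.imwrite('pics/sidec.png',cv2.resize(a,None,fx=3,fy=3,interpolation=cv2.INTER_CUBIC))
E
```

```text
(no output)
```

View pics/topc.png

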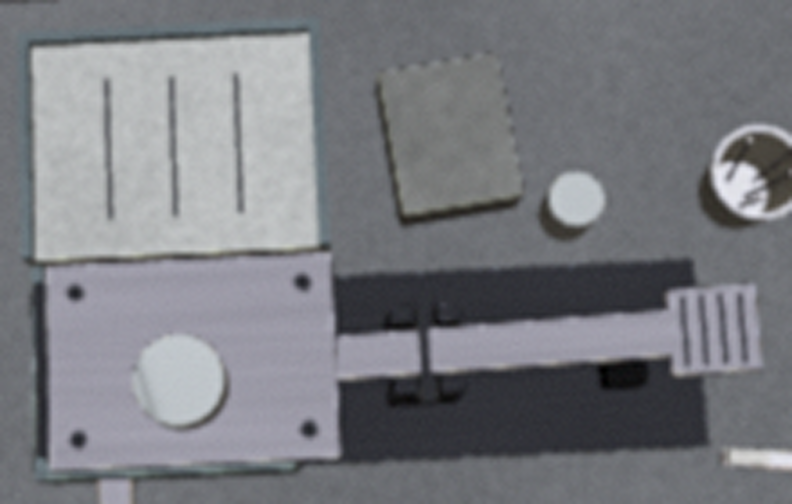

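View pics/sidec.png

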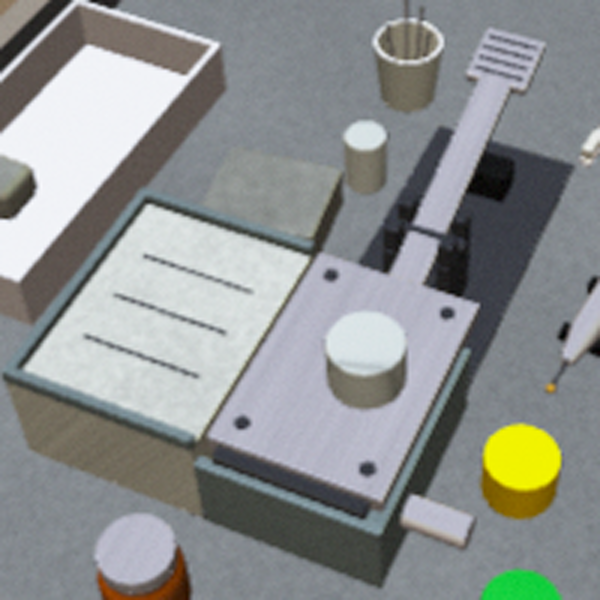

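The enlarged crop confirms it. The pale, stone-coloured cylinder on the lid (crop 180,380) is the only core standing there. The yellow and green ones and the thinner small_core stand on the bench.

Run:
```python
from h import *
np.set_printoptions(precision=4,suppress=True)
P=lambda c:((c[0]+.5)/3.6-.5+190,(c[1]+.5)/3.6-.5+125)
S=lambda c:((c[0]+.5)/3-.5+150,(c[1]+.5)/3-.5+130)
L=[onz('top',P(c),.098) for c in [(47,268),(332,252),(340,457),(52,468)]]
for p in L: print(p)
# lid: far-left(70,165) far-right(70,-30) near-right(-70,-30) near-left(-70,165)
src=np.array([(70,165),(70,-30),(-70,-30),(-70,165)])/1000.
# deck corners inner of floor + lid
D=[onz('top',P(c),.098) for c in [(30,38),(314,25)]]
print('deck far',D)
dst=np.array(L)[:,:2]
A=[];b=[]
a0=src-src.mean(0); d0=dst-dst.mean(0)
th=np.arctan2((a0[:,0]*d0[:,1]-a0[:,1]*d0[:,0]).sum(),(a0*d0).sum())
R=np.array([[np.cos(th),-np.sin(th)],[np.sin(th),np.cos(th)]])
t=dst.mean(0)-R@src.mean(0)
print('yaw deg',np.degrees(th),'t',t,'res',(src@R.T+t-dst)*1000)
SL=[onz('side',S(c),.098) for c in [(212,440),(316,255),(480,300),(382,505)]]
for p in SL: print('side',p)
core=onz('top',P((181,380)),.143); core2=onz('side',S((366,344)),.143)
print('core',core,core2,'trap',(R.T@(core[:2]-t)*1000),(R.T@(core2[:2]-t)*1000))
pc=[(667,292),(757,285),(762,368),(675,376)]
pad=np.mean([onz('top',P(c),.135) for c in pc],0)
print('pad',pad,R.T@(pad[:2]-t)*1000)
pad2=np.mean([onz('side',S(c),.135) for c in [(490,28),(546,43),(522,93),(466,76)]],0); print(pad2,R.T@(pad2[:2]-t)*1000)
print('expected pad',R@[0,-.092-.19*np.cos(.24)]+t)
np.savez('trap.npz',R=R,t=t)
```

```text
[0.5915 0.2357 0.098 ]
[0.5997 0.0408 0.098 ]
[0.4603 0.0373 0.098 ]
[0.4553 0.2304 0.098 ]
deck far [array([0.7551, 0.25  , 0.098 ]), array([0.7611, 0.0511, 0.098 ])]
yaw deg 1.908996182924987 t [0.5289 0.0686] res [[ 1.9387  0.1285]
 [ 0.1625  0.1681]
 [-0.2951 -1.0669]
 [-1.806   0.7704]]
side [0.5871 0.2393 0.098 ]
side [0.6006 0.0479 0.098 ]
side [0.4617 0.0352 0.098 ]
side [0.4525 0.2359 0.098 ]
core [0.5088 0.1392 0.143 ] [0.5085 0.144  0.143 ] trap [-17.7931  71.2589] [-17.8805  76.0953]
pad [ 0.5376 -0.2069  0.135 ] [  -0.5623 -275.665 ]
[ 0.5371 -0.2023  0.135 ] [  -0.8741 -271.042 ]
expected pad [ 0.5382 -0.2078]
```

Call:
move_arm --pt "30 30 5 -0.03 0.5" --pt "65 65 10 -0.06 0.5" --pt "100 100 15 -0.1 0.5" --pt "135 135 15 -0.14 0.5" --pt "170 170 15 -0.18 0.5" --pt "205 205 15 -0.22 0.5" --pt "235 240 15 -0.237 0.5" --pt "250 255 15 -0.237 0.5"

```text
time: 0.95
ee_pos: [0.406, -0.2956, 0.263]
tool_rot: [[0.999, 0.038, 0.0], [0.038, -0.999, 0.002], [0.0, -0.002, -1.0]]
wrist_force: [-0.5, 0.1, 0.7]
grip_width: 0.0429
```

Call:
move_arm --pt "5 45 0 0 0.5" --pt "10 90 0 0 0.5" --pt "14 138 0 0 0.5" --pt "18 186 0 0 0.5" --pt "22 234 0 0 0.5" --pt "25 282 0 0 0.5" --pt "28 330 0 0 0.5" --pt "30 378 0 0 0.5"

```text
time: 1.75
ee_pos: [0.434, 0.081, 0.2633]
tool_rot: [[0.999, 0.035, 0.0], [0.035, -0.999, -0.0], [0.0, 0.0, -1.0]]
wrist_force: [0.6, -0.8, 0.0]
grip_width: 0.0429
```

Call:
move_arm --pt "0 30 0 0 0.5" --pt "0 59 0 0 0.5" --pt "0 59 -20 0 0.5" --pt "0 59 -50 0 0.5" --pt "0 59 -80 0 0.5" --pt "0 59 -90 0 0.5" --pt "0 59 -90 0 0.5" --pt "0 59 -90 0 0.5"

```text
time: 2.55
ee_pos: [0.4352, 0.1381, 0.1743]
tool_rot: [[0.999, 0.035, 0.002], [0.035, -0.999, 0.0], [0.002, -0.0, -1.0]]
wrist_force: [0.2, -0.1, 0.8]
grip_width: 0.0424
```

Run:
```python
from h import *
print({k:np.round(v,4) for k,v in bot.read_state().items() if k in('time','ee_pos','grip_width','wrist_force')})
f=bot.grab_frame('wrist'); cv2.imwrite('pics/w1.png',f[:,:,::-1])
f=bot.grab_frame('side')[130:330,150:350]; cv2.imwrite('pics/s1.png',cv2.resize(f,None,fx=3,fy=3)[:,:,::-1])
```

```text
{'time': np.float64(2.55), 'ee_pos': array([0.4352, 0.1381, 0.1743]), 'wrist_force': array([ 0.1848, -0.0546,  0.7898]), 'grip_width': np.float64(0.0424)}
```

View pics/w1.png

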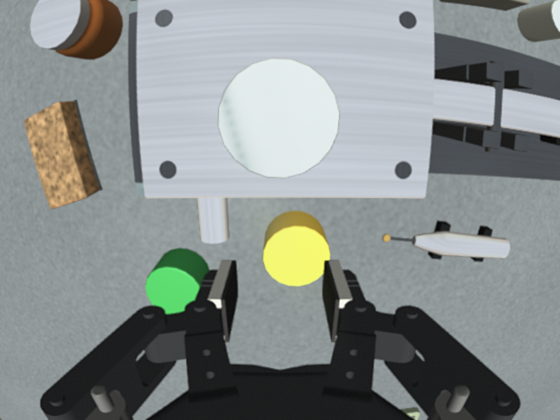

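View pics/s1.png

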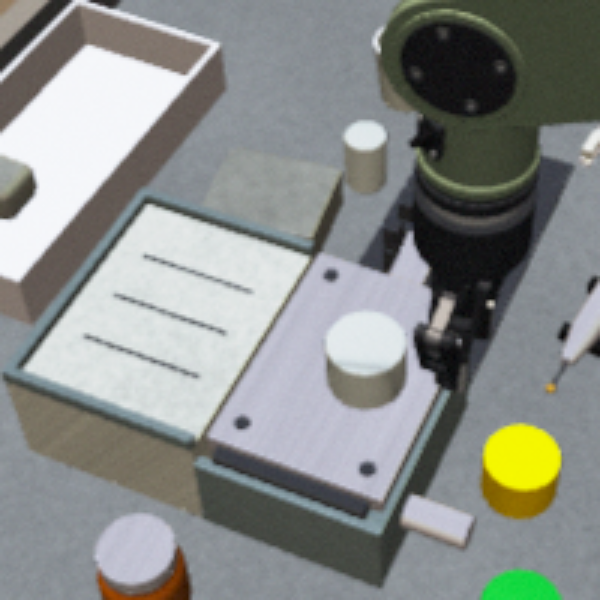

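Call:
move_arm --pt "0 0 -20 0 0.5" --pt "0 0 -40 0 0.5" --pt "0 0 -48 0 0.5" --pt "0 0 -50 0 0.5" --pt "8 0 -50 0 0.5" --pt "18 0 -50 0 0.5" --pt "28 1 -50 0 0.5" --pt "36 1 -50 0 0.5"

```text
time: 3.45
ee_pos: [0.4724, 0.1392, 0.1242]
tool_rot: [[0.999, 0.035, 0.002], [0.035, -0.999, 0.0], [0.002, -0.0, -1.0]]
wrist_force: [1.0, -1.4, -0.5]
grip_width: 0.0424
```

Call:
move_arm --pt "4 0 0 0 0.5" --pt "9 0 0 0 0.5" --pt "15 0 0 0 0.5" --pt "22 1 0 0 0.5" --pt "29 1 0 0 0.5" --pt "36 1 0 0 0.5" --pt "43 1 0 0 0.5" --pt "50 2 0 0 0.5"

```text
time: 4.25
ee_pos: [0.5185, 0.1409, 0.1228]
tool_rot: [[0.999, 0.035, -0.005], [0.035, -0.999, -0.001], [-0.005, 0.001, -1.0]]
wrist_force: [-5.5, -0.4, 5.3]
grip_width: 0.0429
```

Run:
```python
from h import *
print({k:np.round(v,4) for k,v in bot.read_state().items() if k in('time','ee_pos','grip_width','wrist_force')})
f=bot.grab_frame('wrist'); cv2.imwrite('pics/w2.png',f[:,:,::-1])
f=bot.grab_frame('side')[130:330,150:350]; cv2.imwrite('pics/s2.png',cv2.resize(f,None,fx=3,fy=3)[:,:,::-1])
```

```text
{'time': np.float64(4.25), 'ee_pos': array([0.5185, 0.1409, 0.1228]), 'wrist_force': array([-5.4746, -0.4438,  5.2776]), 'grip_width': np.float64(0.0429)}
```

View pics/w2.png

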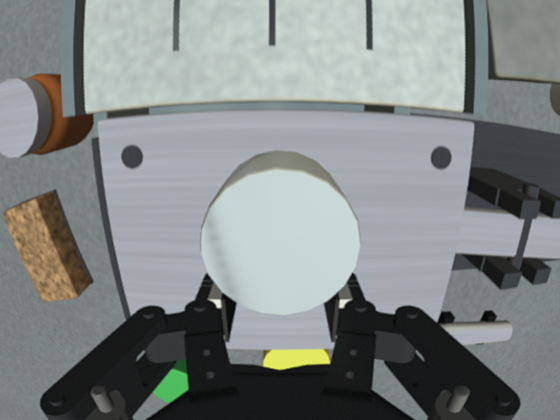

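View pics/s2.png

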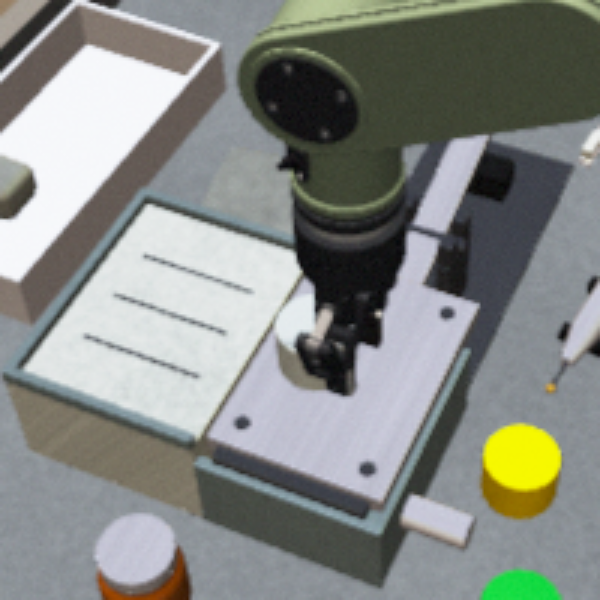

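The push works and the core is nestled between the pads. The force reading is higher than expected, with about 5 N upward, so the tips may be scraping the lid. I'll back off, raise a little and check.

Call:
move_arm --pt "-2 0 0 0 0.5" --pt "-5 0 0 0 0.5" --pt "-8 0 0 0 0.5" --pt "-8 0 0 0 0.5" --pt "-8 0 3 0 0.5" --pt "-8 0 6 0 0.5" --pt "-8 0 8 0 0.5" --pt "-8 0 8 0 0.5"

```text
time: 5.15
ee_pos: [0.5129, 0.1412, 0.1319]
tool_rot: [[0.999, 0.035, 0.001], [0.035, -0.999, 0.0], [0.001, -0.0, -1.0]]
wrist_force: [-0.3, -0.1, 0.1]
grip_width: 0.0428
```

Call:
move_arm --pt "3 0 0 0 0.5" --pt "7 0 0 0 0.5" --pt "12 0 0 0 0.5" --pt "17 0 0 0 0.5" --pt "22 1 0 0 0.5" --pt "27 1 0 0 0.5" --pt "32 1 0 0 0.5" --pt "37 1 0 0 0.5"

```text
time: 5.95
ee_pos: [0.5479, 0.1422, 0.131]
tool_rot: [[0.999, 0.035, -0.005], [0.035, -0.999, -0.0], [-0.005, -0.0, -1.0]]
wrist_force: [-6.5, -0.2, 5.5]
grip_width: 0.0425
```

Run:
```python
from h import *
f=bot.grab_frame('wrist'); cv2.imwrite('pics/w3.png',f[:,:,::-1])
f=bot.grab_frame('side')[130:330,150:350]; cv2.imwrite('pics/s3.png',cv2.resize(f,None,fx=3,fy=3)[:,:,::-1])
```

```text
(no output)
```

View pics/w3.png

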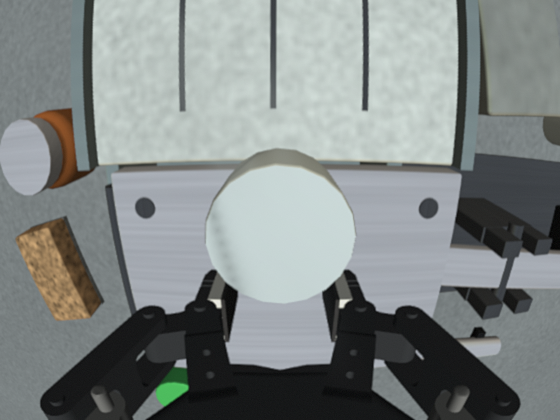

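View pics/s3.png

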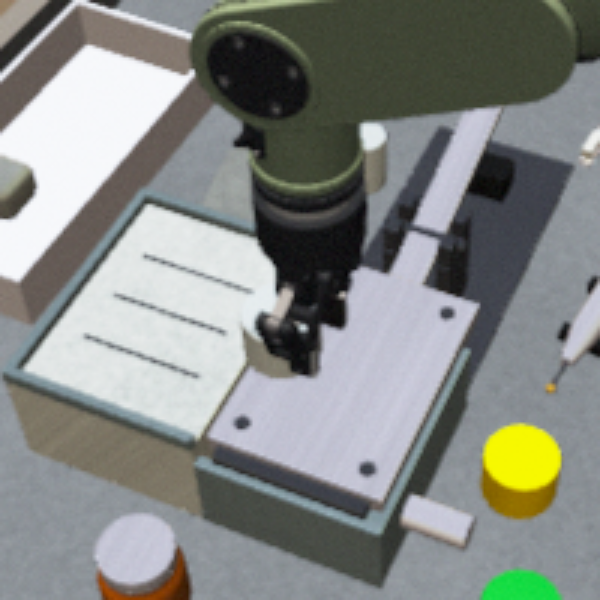

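The same force appears 8 mm higher, and it was zero clear of the core. So it is friction between the fingers and the core, not scraping on the lid. I'll go back to the lower, steadier push height and continue gently.

Call:
move_arm --pt "-4 0 0 0 0.5" --pt "-8 0 0 0 0.5" --pt "-8 0 -4 0 0.5" --pt "-8 0 -8 0 0.5" --pt "-8 0 -9 0 0.5" --pt "-4 0 -9 0 0.5" --pt "0 0 -9 0 0.5" --pt "4 0 -9 0 0.5"

```text
time: 6.85
ee_pos: [0.5526, 0.1421, 0.1221]
tool_rot: [[0.999, 0.035, -0.003], [0.035, -0.999, -0.0], [-0.003, -0.0, -1.0]]
wrist_force: [-6.1, -0.4, 3.0]
grip_width: 0.042
```

Call:
move_arm --pt "4 0 0 0 0.5" --pt "8 0 0 0 0.5" --pt "13 0 0 0 0.5" --pt "18 0 0 0 0.5" --pt "23 1 0 0 0.5" --pt "28 1 0 0 0.5" --pt "33 1 0 0 0.5" --pt "38 1 0 0 0.5"

```text
time: 7.65
ee_pos: [0.5917, 0.1431, 0.1219]
tool_rot: [[0.999, 0.035, -0.0], [0.035, -0.999, 0.0], [-0.0, -0.0, -1.0]]
wrist_force: [-2.8, -0.3, -1.8]
grip_width: 0.0426
```

Call:
move_arm --pt "5 0 0 0 0.5" --pt "10 0 0 0 0.5" --pt "15 0 0 0 0.5" --pt "20 0 0 0 0.5" --pt "25 1 0 0 0.5" --pt "30 1 0 0 0.5" --pt "35 1 0 0 0.5" --pt "39 1 0 0 0.5"

```text
time: 8.45
ee_pos: [0.6309, 0.1441, 0.1223]
tool_rot: [[0.999, 0.035, 0.0], [0.035, -0.999, 0.0], [0.0, -0.0, -1.0]]
wrist_force: [-1.4, 0.2, -0.9]
grip_width: 0.0426
```

Run:
```python
from h import *
f=bot.grab_frame('wrist'); cv2.imwrite('pics/w4.png',f[:,:,::-1])
f=bot.grab_frame('side')[130:330,150:350]; cv2.imwrite('pics/s4.png',cv2.resize(f,None,fx=3,fy=3)[:,:,::-1])
```

```text
(no output)
```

View pics/w4.png

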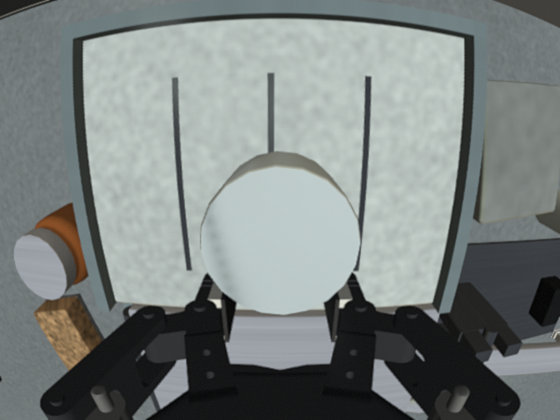

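View pics/s4.png

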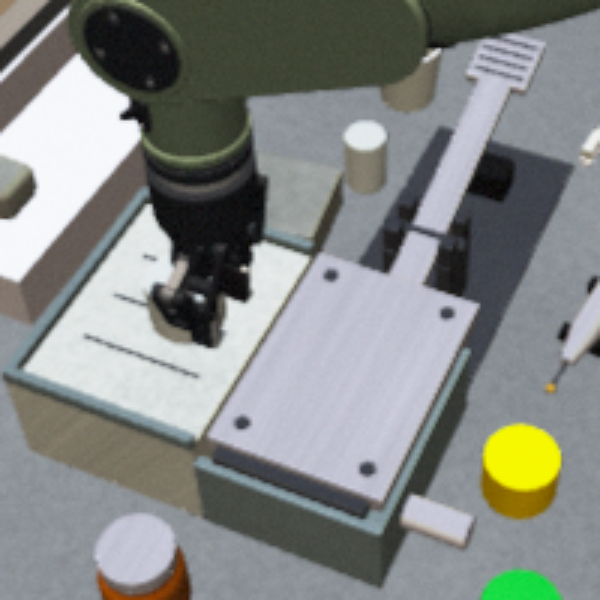

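The core now stands over the deck with an estimated trap x of about 137. I'll back straight off, lift and verify.

Call:
move_arm --pt "-10 0 0 0 0.5" --pt "-30 -1 0 0 0.5" --pt "-55 -2 0 0 0.5" --pt "-70 -2 15 0 0.5" --pt "-80 -10 50 0 0.5" --pt "-80 -50 90 0 0.3" --pt "-80 -90 110 0 0" --pt "-80 -130 115 0 0"

```text
time: 9.35
ee_pos: [0.5524, 0.0129, 0.2427]
tool_rot: [[0.999, 0.036, 0.01], [0.036, -0.999, -0.002], [0.01, 0.002, -1.0]]
wrist_force: [-0.2, 0.2, 0.7]
grip_width: 0.0006
```

Call:
move_arm --pt "-5 -45 0 0 0" --pt "-10 -90 0 0 0" --pt "-15 -125 0 0 0" --pt "-20 -160 0 0 0" --pt "-20 -180 0 0 0" --pt "-20 -190 0 0 0" --pt "-20 -190 0 0 0" --pt "-20 -190 0 0 0"

```text
time: 10.15
ee_pos: [0.5304, -0.175, 0.2374]
tool_rot: [[0.999, 0.035, 0.0], [0.035, -0.999, 0.001], [0.0, -0.001, -1.0]]
wrist_force: [-0.6, -0.0, -0.3]
grip_width: -0.0003
```

Run:
```python
from h import *
s=bot.read_state();print(s['time'],s['qpos'].round(3),s['ee_pos'].round(4))
for n in['wrist','top','side']:
    f=bot.grab_frame(n)[:,:,::-1]; cv2.imwrite(f'pics/{n}5.png',f)
f=cv2.imread('pics/top5.png')[120:270,190:420]; cv2.imwrite('pics/top5c.png',cv2.resize(f,None,fx=3.4,fy=3.4,interpolation=cv2.INTER_CUBIC))
f=cv2.imread('pics/side5.png')[120:320,150:350]; cv2.imwrite('pics/side5c.png',cv2.resize(f,None,fx=3,fy=3,interpolation=cv2.INTER_CUBIC))
```

```text
10.15 [-4.740e-01  1.810e-01  1.595e+00  1.000e-03  1.366e+00  1.061e+00] [ 0.5304 -0.175   0.2374]
```

View pics/wrist5.png

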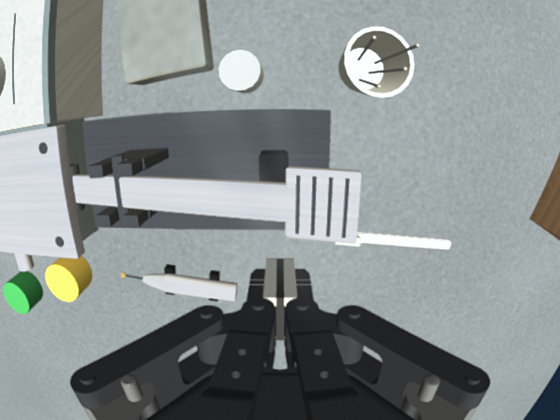

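View pics/top5c.png

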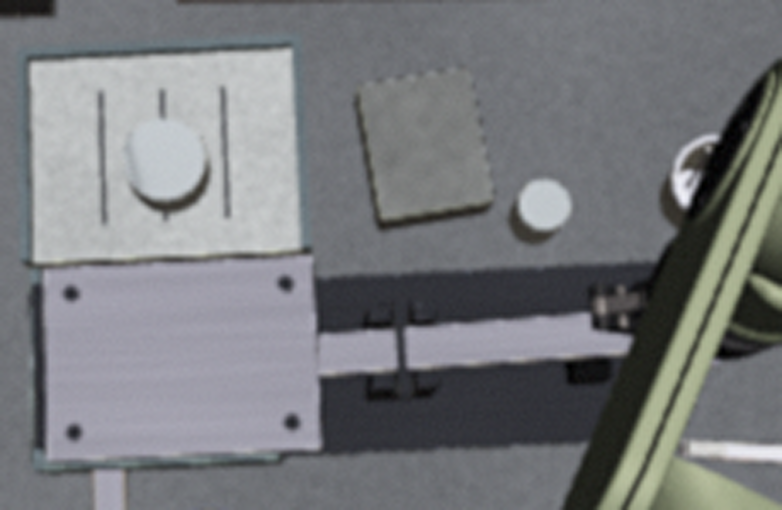

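View pics/side5c.png

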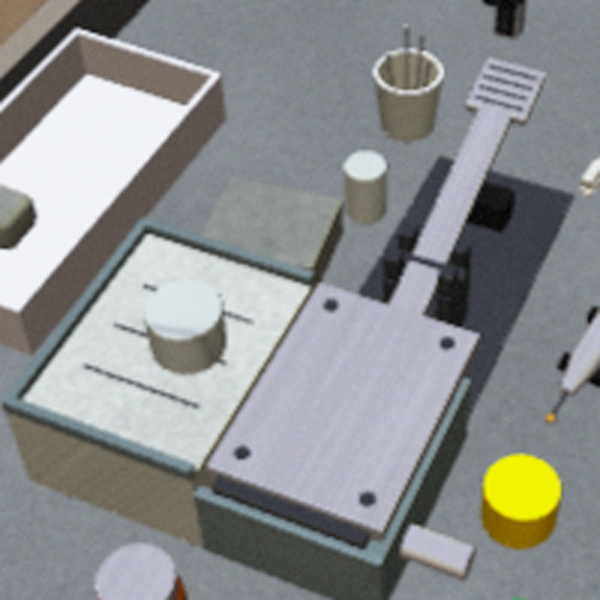

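The core stands upright on the deck (side crop 186,327), well clear of the lid. Next I'll cross-check the pad position with the wrist view, where its corners are at about (287,168), (361,170), (357,243) and (286,237).

```bash
cat >> h.py <<'E'
def wray(uv,s):
    c=bot.get_calibration('wrist');K=c['camera_matrix'];M=c['mount']
    dx,dy=(uv[0]-K[0,2]),(uv[1]-K[1,2]); r=np.hypot(dx,dy); a=r/K[0,0]
    d=np.array([np.sin(a)*dx/r,-np.sin(a)*dy/r,-np.cos(a)])
    R=s['tool_rot']; return s['ee_pos']+R@M[:3,3], R@M[:3,:3]@d
def wz(uv,s,z):
    o,d=wray(uv,s); return o+d*(z-o[2])/d[2]
E
python3 - <<'E'
from h import *
s=bot.read_state()
np.set_printoptions(precision=4,suppress=True)
P=[wz(u,s,z) for u,z in zip([(287,168),(361,170),(357,243),(286,237)],[.128,.142,.142,.128])]
print(P,np.mean(P,0))
print('cup rim',wz((379,62),s,.07),'cup near rim', wz((379,98),s,.07),'bur tips',wz((417,46),s,.11),wz((374,37),s,.11))
z=np.load('trap.npz');R,t=z['R'],z['t']
for n,u in [('top',(190+166/3.4,120+159/3.4)),('side',(150+184/3,120+309/3))]:
    c=onz(n,u,.142); print('core',n,c,R.T@(c[:2]-t)*1000)
E
```

```text
[array([ 0.5665, -0.1786,  0.128 ]), array([ 0.5703, -0.2306,  0.142 ]), array([ 0.5141, -0.2339,  0.142 ]), array([ 0.5116, -0.1801,  0.128 ])] [ 0.5406 -0.2058  0.135 ]
cup rim [ 0.6589 -0.2598  0.07  ] cup near rim [ 0.6252 -0.2616  0.07  ] bur tips [ 0.6709 -0.28    0.11  ] [ 0.6727 -0.243   0.11  ]
core top [0.6601 0.1421 0.142 ] [133.5765  69.0803]
core side [0.6595 0.1464 0.142 ] [133.0799  73.4402]
```

Call:
move_arm --pt "4 -15 -10 0 0" --pt "9 -31 -30 0 0" --pt "9 -31 -50 0 0" --pt "9 -31 -65 0 0" --pt "9 -31 -73 0 0" --pt "9 -31 -80 0 0" --pt "9 -31 -84 0 0" --pt "9 -31 -87 0 0"

```text
time: 11.1
ee_pos: [0.5398, -0.2072, 0.1514]
tool_rot: [[0.999, 0.035, 0.001], [0.035, -0.999, -0.001], [0.001, 0.001, -1.0]]
wrist_force: [-3.2, -0.1, 6.0]
grip_width: 0.0003
```

Call:
move_arm --pt "0 -2 -6 0 0" --pt "0 -3 -13 0 0" --pt "0 -5 -20 0 0" --pt "0 -6 -28 0 0" --pt "0 -7 -36 0 0" --pt "0 -8 -44 0 0" --pt "0 -8 -52 0 0" --pt "0 -8 -60 0 0"

```text
time: 11.9
ee_pos: [0.5412, -0.2152, 0.0931]
tool_rot: [[0.999, 0.035, 0.004], [0.035, -0.999, -0.001], [0.004, 0.001, -1.0]]
wrist_force: [-2.6, 2.2, 9.2]
grip_width: -0.0003
```

Call:
move_arm --pt "0 0 -6 0 0" --pt "0 1 -11 0 0" --pt "0 1 -16 0 0" --pt "0 2 -20 0 0" --pt "0 3 -24 0 0" --pt "0 3 -26 0 0" --pt "0 4 -28 0 0" --pt "0 4 -28 0 0"

```text
time: 12.7
ee_pos: [0.5411, -0.2117, 0.065]
tool_rot: [[0.999, 0.035, 0.004], [0.035, -0.999, -0.002], [0.004, 0.002, -1.0]]
wrist_force: [-1.5, 0.0, 7.2]
grip_width: 0.0003
```

Run:
```python
from h import *
f=bot.grab_frame('side')[100:320,150:400][:,:,::-1]; cv2.imwrite('pics/s6.png',cv2.resize(f,None,fx=2.6,fy=2.6))
f=bot.grab_frame('wrist')[:,:,::-1]; cv2.imwrite('pics/w6.png',f)
```

```text
(no output)
```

View pics/s6.png

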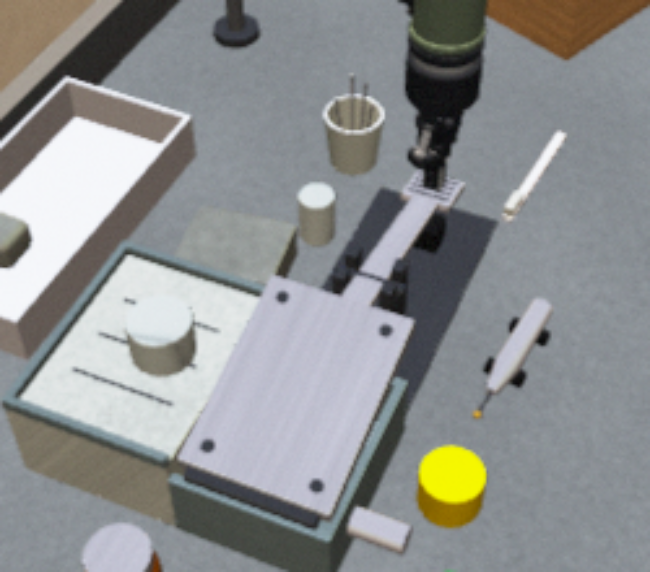

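View pics/w6.png

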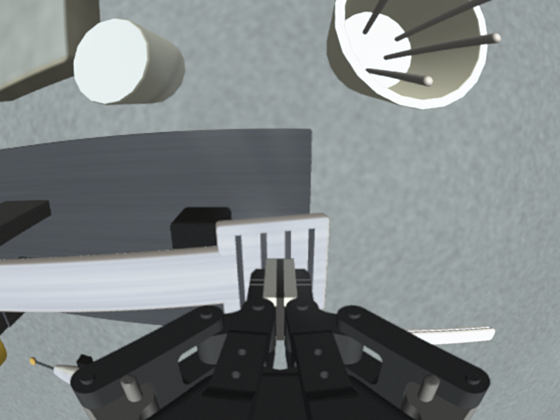

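The lid is rising and the pad is about 6 mm from its end. I'll press on gently to the rest.

Call:
move_arm --pt "0 0 -2 0 0" --pt "0 0 -4 0 0" --pt "0 1 -6 0 0" --pt "0 1 -7 0 0" --pt "0 1 -8 0 0" --pt "0 1 -9 0 0" --pt "0 1 -9 0 0" --pt "0 1 -9 0 0"

```text
time: 13.6
ee_pos: [0.5413, -0.2105, 0.0588]
tool_rot: [[0.999, 0.035, 0.003], [0.035, -0.999, -0.002], [0.003, 0.002, -1.0]]
wrist_force: [-8.8, 5.1, 24.5]
grip_width: 0.0001
```

Force has jumped to 24 N and the pad top is at 0.0588 − 0.017 ≈ 0.042, so it is on the rest. I'll add a touch more, hold, and check.

Call:
move_arm --pt "0 0 -1 0 0" --pt "0 0 -1 0 0" --pt "0 0 -1 0 0" --pt "0 0 -1 0 0" --pt "0 0 -1 0 0" --pt "0 0 -1 0 0" --pt "0 0 -1 0 0" --pt "0 0 -1 0 0"

```text
time: 14.4
ee_pos: [0.5414, -0.2106, 0.0587]
tool_rot: [[0.999, 0.036, 0.003], [0.036, -0.999, -0.002], [0.003, 0.002, -1.0]]
wrist_force: [-9.3, 5.1, 28.7]
grip_width: 0.0001
```

Run:
```python
from h import *
f=bot.grab_frame('side')[100:320,150:400][:,:,::-1]; cv2.imwrite('pics/s7.png',cv2.resize(f,None,fx=2.6,fy=2.6))
f=bot.grab_frame('wrist')[:,:,::-1]; cv2.imwrite('pics/w7.png',f)
f=bot.grab_frame('top')[:,:,::-1]; cv2.imwrite('pics/t7.png',f)
```

```text
(no output)
```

View pics/s7.png

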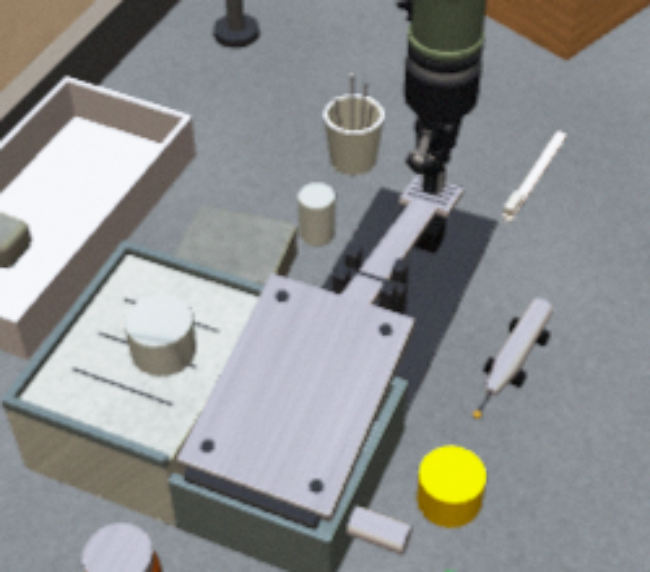

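View pics/w7.png

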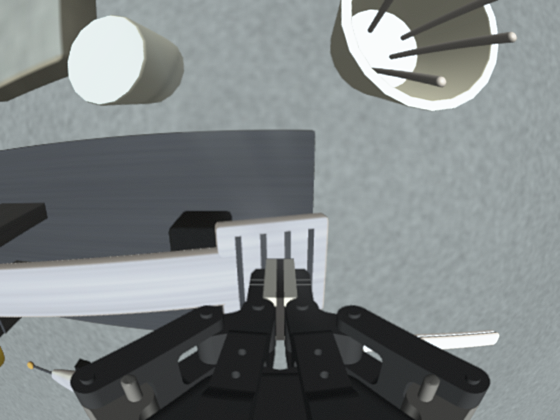

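View pics/t7.png

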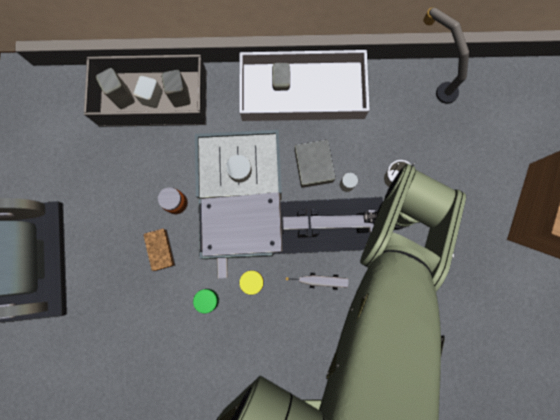

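Run:
```python
from h import *
z=np.load('trap.npz');R,t=z['R'],z['t']
for th in(0,.1,.21):
    for x in(.07,-.07):
        # hinge at y=.165, z~.08 (underside) ; top corner at y=-.03
        y=.165-.195*np.cos(th)-.018*np.sin(th)*-1*-1; zz=.08+.195*np.sin(th)+.018*np.cos(th)
        w=R@[x,y]+t; u=proj('side',[*w,zz]); print(th,x,'crop',((u-[150,100])*2.6).round(0))
print(bot.read_state()['wrist_force'].round(1))
```

```text
0 0.07 crop [277. 293.]
0 -0.07 crop [416. 339.]
0.1 0.07 crop [277. 279.]
0.1 -0.07 crop [418. 324.]
0.21 0.07 crop [275. 264.]
0.21 -0.07 crop [419. 310.]
[-9.   5.6 28.8]
```

The predicted lid corner for 0.21 rad sits higher than what I read by eye. I'll compare the shut and current crops at higher zoom.

Run:
```python
from h import *
a=cv2.imread('pics/side5.png')[185:255,235:325]
f=bot.grab_frame('side')[:,:,::-1].copy(); cv2.imwrite('pics/side8.png',f)
b=f[185:255,235:325]
o=np.vstack([cv2.resize(q,None,fx=4.2*2,fy=4.2,interpolation=cv2.INTER_CUBIC) for q in(a,b)])
cv2.imwrite('pics/cmp.png',o)
c=f[125:235,255:365]; cv2.imwrite('pics/lev.png',cv2.resize(c,None,fx=5.4,fy=5.4,interpolation=cv2.INTER_CUBIC))
```

```text
(no output)
```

View pics/cmp.png

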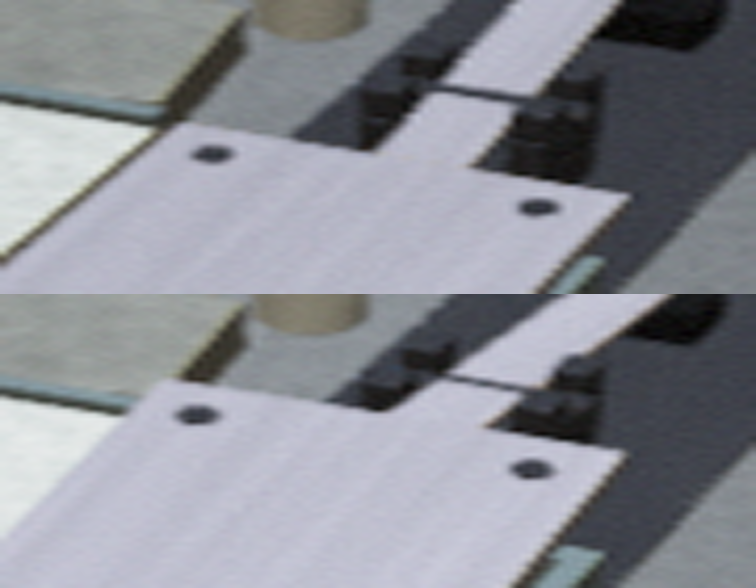

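View pics/lev.png

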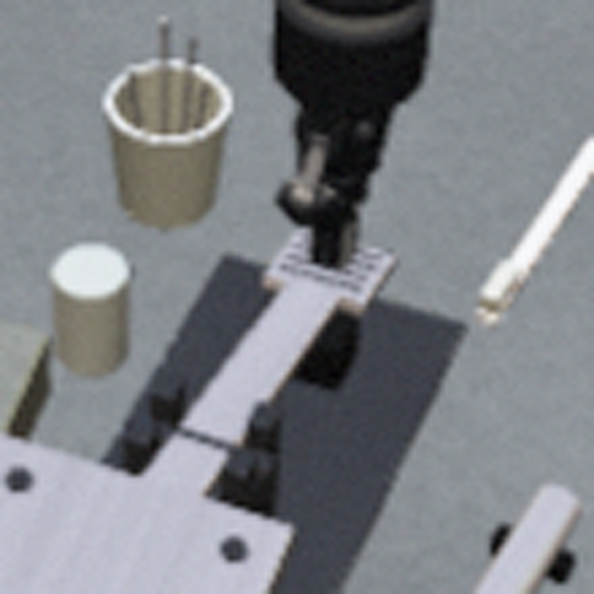

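Run:
```python
import cv2,numpy as np
o=np.vstack([cv2.resize(cv2.imread(p)[185:265,195:325],None,fx=6,fy=3.7,interpolation=cv2.INTER_CUBIC) for p in('pics/top5.png','pics/t7.png')])
cv2.imwrite('pics/cmpt.png',o)
```

View pics/cmpt.png

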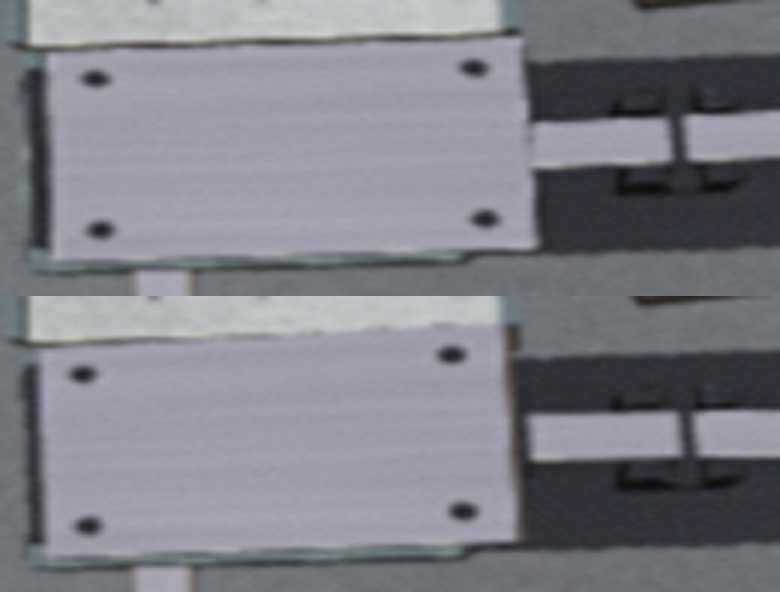

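The mismatch came from my prediction. The lid turns about its underside hinge, so its top shifts about 4 mm left, and I had that sign wrong. The corrected prediction for 0.21 rad is about an 8.8 px rise, and the measured rise is 8 to 9 px. The pin line is still in the cradle and has moved only as the tilt explains. Handing in while holding.

Run:
```python
from h import *
z=np.load('trap.npz');R,t=z['R'],z['t']
def c(th,x): 
    w=R@[x,.165-.195*np.cos(th)+.018*np.sin(th)]+t; return proj('side',[*w,.08+.195*np.sin(th)+.018*np.cos(th)])
for x in(.07,-.07): print([(c(th,x)-c(0,x)).round(1) for th in(.15,.18,.21)])
s=bot.read_state();print(s['time'],s['ee_pos'].round(4),s['wrist_force'].round(1))
print(bot.job_done())
```

```text
[array([-1.3, -6.7]), array([-1.7, -7.8]), array([-2.1, -9. ])]
[array([-0.1, -6.5]), array([-0.2, -7.6]), array([-0.3, -8.7])]
14.6 [ 0.5414 -0.2105  0.0587] [-9.2  5.2 28.2]
the job is handed in; nothing more can be done
None
```

I pushed the core across onto the drain deck, then pressed the lever's pad down onto the rubber rest. I handed the job in at 14.6 s with the arm still holding it down.

**Core:** it stands upright at about trap (133, 71), wholly on the deck. It was pushed low between the half-open fingers, at no more than about 6.5 N in the readings.

**Pad:** its top is about 42 mm above the bench. It stopped hard there, with about 28 N on it and no further sinking when I pressed 1 mm more.

**Lid:** its two right corners rose 9.3 and 8.1 px in the side view. About 9.0 and 8.7 px are expected at 0.21 rad, so the lid is at roughly 0.20 ± 0.02 rad.

**Lever and the rest:** the lever's pin still lies in its cradle. The last pictures show nothing else moved, though the arm hid part of the top view.

**Checks that disagreed at first:**
- While pushing the core I felt about 5 N upward. The same force came back 8 mm higher and vanished clear of the core, so it was friction against the core, not scraping on the lid. I put the fingers back down and carried on.
- My first prediction for the lid corners did not fit the picture because of a sign error in the hinge offset. With that corrected, it agrees.

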